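# Find the case with the loose clamp block

### The job

One of the three sealed clamp-block cases in the rack has a block that has broken out of its packing: lift the cases straight out of their pockets by the handle, one at a time, and shake or rock each end to end until you find the one that rattles, putting every quiet case back down into its pocket. Finish holding the rattling case by its handle, level and still, out over the open right-hand end of the tray, straight ahead of you and a good 15 cm clear of it, as if handing it to a colleague; do not put it down, and leave the tools on the tray alone.

Things in the scene. Friction and masses are not known exactly. Their poses are not given: they have to be found in the camera images.
- rack: dark sheet-steel rack fixed to the tray, 158 deep (x) x 254 wide (y) x 50 mm high; origin at the centre of its underside, z up, front (low lips) at -x. Three open-topped pockets centred at y = +82, 0, -82 mm, floor 6 mm above the origin; each 134 x 55 mm inside, 36 mm deep, rims flared outward: lift and lower a case straight, lined up with the rack
- case_1: sealed hard case, grey with orange lid, like the other two: 130 long (x) x 52 wide (y) x 66 mm high without handle; origin at the centre of its underside, z up, its two steel latches at -x. Starts in the rack pocket at y = +82 mm, heading as the rack. Weighs 0.3 to 0.5 kg with its contents, as the others do
- case_1_handle (a point): centre of the black handle bar of case_1, 99 mm above its underside; the bar runs along the case's x, 100 long x 18 wide x 18 mm tall, with 24 mm of open space under it between two end posts (centred 43.5 mm from the middle). Grip it here, fingers closing across the width (y)
- case_2: sealed hard case, grey with orange lid, like the other two: 130 long (x) x 52 wide (y) x 66 mm high without handle; origin at the centre of its underside, z up, its two steel latches at -x. Starts in the rack pocket at y = 0 mm, heading as the rack. Weighs 0.3 to 0.5 kg with its contents, as the others do
- case_2_handle (a point): centre of the black handle bar of case_2, 99 mm above its underside; the bar runs along the case's x, 100 long x 18 wide x 18 mm tall, with 24 mm of open space under it between two end posts (centred 43.5 mm from the middle). Grip it here, fingers closing across the width (y)
- case_3: sealed hard case, grey with orange lid, like the other two: 130 long (x) x 52 wide (y) x 66 mm high without handle; origin at the centre of its underside, z up, its two steel latches at -x. Starts in the rack pocket at y = -82 mm, heading as the rack. Weighs 0.3 to 0.5 kg with its contents, as the others do
- case_3_handle (a point): centre of the black handle bar of case_3, 99 mm above its underside; the bar runs along the case's x, 100 long x 18 wide x 18 mm tall, with 24 mm of open space under it between two end posts (centred 43.5 mm from the middle). Grip it here, fingers closing across the width (y)
- case_1_middle (a point): centre of the body of case_1, 33 mm above its underside. In each case a steel block of 0.15 to 0.22 kg lies about 36 mm toward the rear (+x) end at the start. In two cases, whichever chance picks, it is packed tight and cannot move; in the third it is loose on the smooth floor and can slide about 80 mm along x
- case_2_middle (a point): centre of the body of case_2, 33 mm above its underside. A loose block starts to slide when the case is tipped lengthwise 12 to 18 degrees, or on a brisk jerk along x; it knocks on the end wall and stays there when the case is level again
- case_3_middle (a point): centre of the body of case_3, 33 mm above its underside. When a loose block has run from one end to the other, the level case's lengthwise moment about its handle has changed by about 0.10 to 0.17 N m; in a quiet case it stays the same
- tray_end (a point): point on the tray's top (z = 0) near its open right-hand end, straight ahead of the robot; it never moves: x = 0.62, y = -0.03 m. The found case is held out above this point
- caliper: loose steel caliper, 225 mm long, at the front right corner of the tray, to be left alone; origin at the centre of its underside
- stubby_driver: loose stubby screwdriver with black ball handle, 85 mm long, at the far right edge of the tray, to be left alone; origin at the centre of its underside
- t_block: loose olive die-clamp block, 40x44x24 mm, at the back by the die rail, to be left alone; origin at the centre of its underside

How it is judged (in metres and radians):
On the way:
1. the case that rattles is clear of its pocket and has been shaken or rocked so that its loose block has run from the rear end to the front half (((distance between content_a_c0 and case_1_middle below 0.06 m and height (world z) of case_1 above 0.05 m and x of content_a_c0 in the frame of case_1 below -0.02 m) or (distance between content_a_c0 and case_2_middle below 0.06 m and height (world z) of case_2 above 0.05 m and x of content_a_c0 in the frame of case_2 below -0.02 m) or (distance between content_a_c0 and case_3_middle below 0.06 m and height (world z) of case_3 above 0.05 m and x of content_a_c0 in the frame of case_3 below -0.02 m))), for 0.05 s.
At the end, for the whole second after the job is handed in: the rattling case is held by its handle (within 50 mm of the bar's centre), underside over 100 mm above the tray, its middle within 120 mm (from above) of tray_end, level within 0.2 rad, still; both quiet cases stand fully down in rack pockets, upright and at rest (((distance between content_a_c0 and case_1_middle below 0.06 m and height (world z) of case_1 above 0.1 m and angle between case_1's own z axis and vertical below 0.2 rad and horizontal distance between case_1_middle and tray_end below 0.12 m and distance between the grasp point and case_1_handle below 0.05 m and linear speed of case_1 below 0.05 m/s and angular speed of case_1 below 0.3 rad/s and contact force between case_1 and the fingers above 3 N and z of case_2 in the frame of rack between 0.002 and 0.011 m and x of case_2 in the frame of rack between -0.008 and 0.008 m and angle between each of case_2, case_3's own z axis and vertical below 0.06 rad and linear speed of each of case_2, case_3 below 0.02 m/s and z of case_3 in the frame of rack between 0.002 and 0.011 m and x of case_3 in the frame of rack between -0.008 and 0.008 m) or (distance between content_a_c0 and case_2_middle below 0.06 m and height (world z) of case_2 above 0.1 m and angle between case_2's own z axis and vertical below 0.2 rad and horizontal distance between case_2_middle and tray_end below 0.12 m and distance between the grasp point and case_2_handle below 0.05 m and linear speed of case_2 below 0.05 m/s and angular speed of case_2 below 0.3 rad/s and contact force between case_2 and the fingers above 3 N and z of case_1 in the frame of rack between 0.002 and 0.011 m and x of case_1 in the frame of rack between -0.008 and 0.008 m and angle between each of case_1, case_3's own z axis and vertical below 0.06 rad and linear speed of each of case_1, case_3 below 0.02 m/s and z of case_3 in the frame of rack between 0.002 and 0.011 m and x of case_3 in the frame of rack between -0.008 and 0.008 m) or (distance between content_a_c0 and case_3_middle below 0.06 m and height (world z) of case_3 above 0.1 m and angle between case_3's own z axis and vertical below 0.2 rad and horizontal distance between case_3_middle and tray_end below 0.12 m and distance between the grasp point and case_3_handle below 0.05 m and linear speed of case_3 below 0.05 m/s and angular speed of case_3 below 0.3 rad/s and contact force between case_3 and the fingers above 3 N and z of case_1 in the frame of rack between 0.002 and 0.011 m and x of case_1 in the frame of rack between -0.008 and 0.008 m and angle between each of case_1, case_2's own z axis and vertical below 0.06 rad and linear speed of each of case_1, case_2 below 0.02 m/s and z of case_2 in the frame of rack between 0.002 and 0.011 m and x of case_2 in the frame of rack between -0.008 and 0.008 m))); the arm keeps its last pose, push and grip.
It fails at once if a tool or part lying on the tray is shifted by more than 30 mm (distance of any of caliper, stubby_driver, t_block from where it was at the start of the episode above 0.03 m).
It also fails if it takes over 72 s, if anything falls off the work surface, if the arm or the gripper's body presses on something with over 40 N, if the wrist force passes 120 N, or if a joint passes its speed limit or range.

### The arm

A 6-joint arm with a two-finger parallel gripper is mounted at the origin on a cart in front of the work surface, level with it; the furniture and walls round the work are solid. World frame = base frame: x ahead of the robot, y to its left, z up, the work surface at z = 0. Lengths are in mm, angles in rad, forces in N, time in s.
With the tool pointing down it reaches from about 275 to 750 mm from the base axis. Payload 10.2 kg.
Tool frame: the origin (TCP) lies midway between the tips of the shut fingers; the grasp point (between the pads) lies 19 mm behind it (ctrl.grasp_offset is the distance from the TCP to the grasp point, in mm); z points along the fingers, y is the line along which they close (so a half turn about z gives the same grasp; the last joint's range is limited). The gripper opens to 85 mm and grips with 20 to 120 N. Pads are 22 mm wide; open, the fingers measure 114 mm over their backs; the gripper's body (76 mm by 85 mm) begins 54 mm behind the grasp point. The pads swing forward as they close: fully open they stand 13 mm farther back than shut.
Start: joints at [-1.542, 0.313, 1.498, -0, 1.331, -0.223], TCP at [130.789, -508.454, 203.594] pointing down, gripper open.
Joint ranges: [-2.94, 2.94], [-0.97, 2.17], [0.19, 2.56], [-1.23, 4.37], [0.02, 3.11], [-2.88, 2.88]. Speed limits (rad/s): [2.39, 2.39, 3.01, 3.14, 3.14, 3.14].

### API

Orientations are given as a unit quaternion [w, x, y, z].
In Python, from rig import ctrl, viewer, models gives the robot as it stands. The module is installed in compiled form; this text tells all that it offers.
- The arm moves only by the shell command python3 -m pendant 'ROWS' [OPENING] [FORCE]. ROWS is text: rows parted by semicolons, each of 4 numbers parted by spaces: the shift along the tool's x, y, z in m, then the turn about the tool's z in rad. In form: x y z yaw; .... A call has 1 to 10 rows; each row shifts and turns the commanded pose from where the row before left it, along the tool's axes as they then stand; what a row does not reach is not made up. A row lasts 1/8 s, in which the tool goes at most 62.5 mm and 10.7 degrees, less where a joint would pass 70% of its speed; a pose out of reach is approached as far as the arm can. A call is refused whole if a number of a shift passes 0.0625 or a number of a turn 0.188, either way. A call with a gripper value outside its range is refused whole. OPENING is the opening, from 0 (shut) to 1 (fully open), set as the call begins (- or left out, the last holds). The fingers move at their own pace and stop on an object; FORCE is the grip in N (left out, the last holds). Time passes only in rows, so rows that do not move let the fingers close. It gives the time, the measured TCP pose, the force, the opening and the grip force at its end, in the units of the state.
- ctrl.sense(): the state, without advancing time (a new reading comes with each control period).
- viewer.capture(name): name is "scene" or "top" or "wrist"; returns a dict with "color" (420x560x3 uint8, red, green, blue), "vertical_fov" (degrees; the focal length in pixels is half the picture's height over the tangent of half this angle, whatever the lens; pixels are square), "cx", "cy" (the principal point, pixels), "pose" (4x4, takes a point from camera to world coordinates). Camera axes: x right, y down, z forward; pixel columns grow to the right and rows downward; lengths in mm; the calibration is good to about 2 mm. A picture is of the moment at which its call begins. There is no depth.
- ctrl.finish_job(): hands the job in; it is judged then, once.
Trained networks look in the newest picture that a camera, given by its name, has taken for a name from the list of things; names that differ only in an ending like _2 or _b are one class to them, and where a whole thing is asked for, a point or a joint stands for the part that bears it (a point fixed in the world has none). Each returns a list of dicts, best first, with "p" (0 to 1); they miss things now and then, are a little off and sometimes report something else, mostly with a low value. They report only what shows in the picture. A call takes as long as a camera call.
- models.boxes_of(camera, query): "at" ([x, y, z] in mm, in world coordinates, good to about 4 mm: the middle of the surface that is visible of it).
The state is a dict: "time_s": time; "joints": joint angles; "dq": joint speeds; "tau": joint torques, N m; "eef_pos": TCP position; "ee_rot": TCP orientation; "force": force on the tool from outside, world axes, zero at the start; "wrist_torque": the same for the moment, N m; "grip_width": opening from 0.0 (shut) to 1.0 (fully open); "grip_force": force on a finger pad.
Only numpy, scipy, OpenCV 4.12 (cv2) and the standard library are available. Lean on these libraries where they do the work, as an engineer would, in place of code of your own. Each camera call takes 0.05 s, during which the arm holds its last target. There are 200 camera calls.

## Working session

There is one attempt and no reset: what is moved stays moved. The work goes in short steps, Python scripts to look and compute and a shell command to move; the robot and the scene stay as the last step left them, time stands still between calls to the robot, and variables do not carry over. Pictures are saved under pics/ and viewed, at most 10 in all, crops included, and the job is handed in when it is done.

```bash
mkdir -p pics
cat > h.py <<'E'
import numpy as np, cv2
from rig import ctrl, viewer, models
from scipy.spatial.transform import Rotation as R
def cap(n,f=None):
    c=viewer.capture(n)
    if f: cv2.imwrite('pics/'+f,c['color'][:,:,::-1])
    return c
def rot(s):
    q=s['ee_rot']; return R.from_quat([q[1],q[2],q[3],q[0]])
def plane(c,u,v,z):
    f=c['color'].shape[0]/2/np.tan(np.radians(c['vertical_fov'])/2)
    P=np.array(c['pose']);d=P[:3,:3]@[(u-c['cx'])/f,(v-c['cy'])/f,1]
    return P[:3,3]+d*(z-P[2,3])/d[2]
E
python3 - <<'E'
from h import *
s=ctrl.sense();print(s);print(rot(s).as_matrix().round(3))
for n in['scene','top']:
    c=cap(n,n+'0.png');print(n,np.array(c['pose']).round(2).tolist(),c['vertical_fov'],c['cx'],c['cy'])
    for q in['rack','case_1','case_1_handle','caliper','stubby_driver','t_block']:
        for b in models.boxes_of(n,q)[:4]:print(q,round(b['p'],2),np.round(b['at'],0))
E
```

```text
{'time_s': 0.0, 'joints': array([-1.54240785e+00,  3.13439831e-01,  1.49843634e+00,  8.29660434e-06,
        1.33098740e+00, -2.23429683e-01]), 'dq': array([-5.12402925e-05, -1.64455656e-04, -3.42199351e-04, -9.90775776e-04,
       -6.83742878e-04,  6.67411149e-05]), 'tau': array([ 5.63073227e-04, -4.12268829e+01, -2.59742171e+01, -1.26349278e-04,
        4.15743707e-03, -2.75885490e-06]), 'eef_pos': array([ 130.77873829, -508.15347153,  203.04057798]), 'ee_rot': array([-6.32047299e-04,  9.92083842e-01,  1.25575661e-01,  6.58819774e-05]), 'force': array([ 0.59950192, -0.15293679,  0.41914427]), 'wrist_torque': array([-0.0339821 ,  0.03487416,  0.03467639]), 'grip_force': 0.0, 'grip_width': 0.9997813246654599}
[[ 0.968  0.249 -0.   ]
 [ 0.249 -0.968  0.001]
 [ 0.    -0.001 -1.   ]]
scene [[0.62, -0.37, 0.7, -5.74], [-0.79, -0.26, 0.56, -321.35], [-0.03, -0.89, -0.45, 460.49], [0.0, 0.0, 0.0, 1.0]] 56.03540718629642 266.58874908902214 205.87150672509267
rack 0.88 [520. 118.   6.]
case_1 0.71 [518. 145.  71.]
caliper 0.68 [412. -42.  11.]
caliper 0.32 [515. 146.  72.]
stubby_driver 0.61 [684.  99.  22.]
t_block 0.52 [707. 315.  19.]
top [[0.01, -1.0, 0.09, 481.41], [-1.0, -0.01, -0.01, 158.24], [0.01, -0.09, -1.0, 1060.0], [0.0, 0.0, 0.0, 1.0]] 48.05027335490591 284.40227502146917 212.6267039122238
rack 0.73 [538. 188.  71.]
rack 0.58 [472. 222.  41.]
case_1 0.74 [530. 188.  72.]
case_1 0.71 [465. 230.  71.]
case_1 0.7 [396. 267.  69.]
case_1_handle 0.74 [713. 323.  23.]
case_1_handle 0.61 [398. 268.  68.]
caliper 0.82 [432. -33.   6.]
caliper 0.46 [471. 228.  68.]
stubby_driver 0.63 [700. 105.  29.]
t_block 0.89 [714. 323.  23.]
```

View pics/top0.png

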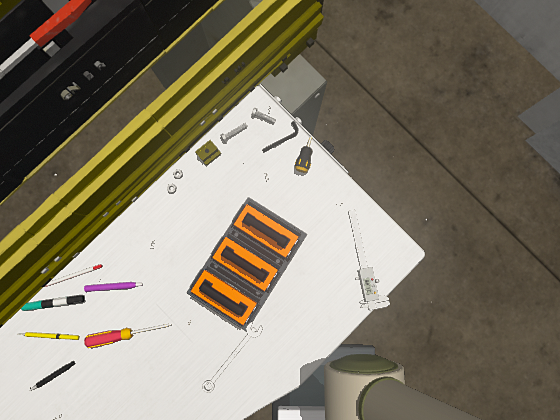

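View pics/scene0.png

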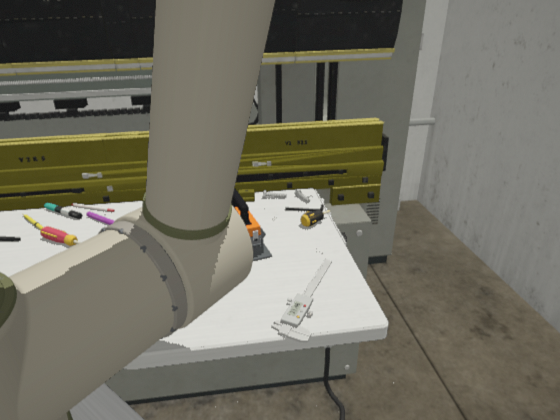

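The top view shows three cases at about (267,231), (246,262) and (223,293), long axis running down-right. The scene view shows the latches at (255,240), facing -y, so rack +x heads roughly (0.48, 0.88) and case_1 is the lower-left one. Next I'll fit the lids at z=72.

Run:
```python
from h import *
c=cap('top');hsv=cv2.cvtColor(c['color'],cv2.COLOR_RGB2HSV)
m=cv2.inRange(hsv,(8,170,150),(20,255,255));m[:190]=0;m[330:]=0;m[:,:180]=0;m[:,310:]=0
cs,_=cv2.findContours(m,cv2.RETR_EXTERNAL,cv2.CHAIN_APPROX_NONE)
C=[]
for k in cs:
    if cv2.contourArea(k)<300: continue
    w=np.array([plane(c,p[0][0],p[0][1],72)[:2] for p in cv2.convexHull(k)],np.float32)
    r=cv2.minAreaRect(w);print(np.round(r[0],1),np.round(r[1],1),r[2]);C.append(r[0])
C=np.array(C);d=C[0]-C[-1];print(C.mean(0),np.linalg.norm(d),np.degrees(np.arctan2(d[1],d[0])))
# black handle top at z=114
b=cv2.inRange(c['color'],(0,0,0),(45,45,45))
```

```text
[397.5 272.3] [129.1  53.2] 58.414634704589844
[466.6 229.6] [129.   52.3] 58.30360794067383
[536.1 186.9] [129.  52.] 58.60499572753906
[466.75488281 229.58543905] 162.8357602949372 148.37118967790346
```

```bash
python3 -m pendant '0 0 0 -0.18; 0 0 0 -0.18; 0 0 0 -0.18; 0 0 0 -0.18; 0 0 0 -0.047; 0.03 0 0 0; 0.06 0 0 0; 0.06 0 0 0; 0.06 0 0 0; 0.06 0 0 0' 1 100; python3 -m pendant '0.06 0 0 0; 0.06 0 0 0; 0.06 0 0 0; 0.06 0 0 0; 0.06 0 0 0; 0.06 0 0 0; 0.06 0 0 0; 0.06 0 0 0; 0.03 0 0 0; 0 0 0 0'
cat >> h.py <<'E'
CEN={1:(397,272.6),2:(466.7,229.6),3:(536.4,186.8)}; HD=58.4
def to(x,y,z,hd=HD):
    s=ctrl.sense();M=rot(s);d=M.inv().apply(np.array([x,y,z])-s['eef_pos'])
    m=M.as_matrix();h=np.degrees(np.arctan2(m[1,0],m[0,0]))
    print('t',round(s['time_s'],2),'pos',s['eef_pos'].round(1),'toolshift mm',d.round(1),'hd',h.round(2),'yaw',-np.radians(hd-h).round(4),'j',s['joints'].round(2),'F',s['force'].round(1),'T',s['wrist_torque'].round(3),'g',round(s['grip_width'],3),round(s['grip_force'],1))
E
python3 - <<'E'
from h import *
to(*CEN[3],86)
E
```

```text
time_s: 2.0
eef_pos: [273.0, -276.9, 203.8]
ee_rot: [0.0, 0.873, 0.487, 0.0]
force: [0.9, -0.6, -0.6]
grip_width: 1.0
grip_force: 0.0
time_s: 3.25
eef_pos: [540.1, 157.2, 203.0]
ee_rot: [-0.0, 0.872, 0.489, -0.0]
force: [-0.9, -0.1, 0.1]
grip_width: 1.0
grip_force: 0.0
t 3.25 pos [540.1 157.2 203. ] toolshift mm [ 23.3 -18.6 117. ] hd 58.51 yaw 0.002 j [0.07 0.4  1.38 0.   1.36 0.62] F [-0.9 -0.1  0.1] T [0.004 0.049 0.006] g 1.0 0.0
```

```bash
python3 -m pendant '0.023 -0.018 0.02 0; 0 0 0 0; 0 0 0 0'
python3 - <<'E'
from h import *
to(*CEN[3],86)
c=cap('wrist','w1.png')
f=210/np.tan(np.radians(c['vertical_fov'])/2);P=np.array(c['pose'])
for k,v in CEN.items():
    q=P[:3,:3].T@(np.array([*v,114])-P[:3,3]);print(k,(f*q[:2]/q[2]+[c['cx'],c['cy']]).round(0))
E
```

```text
time_s: 3.62
eef_pos: [536.7, 183.7, 184.3]
ee_rot: [0.0, 0.873, 0.487, 0.0]
force: [-0.9, -0.2, 0.1]
grip_width: 1.001
grip_force: 0.0
t 3.62 pos [536.7 183.7 184.3] toolshift mm [ 2.4 -2.  98.3] hd 58.34 yaw -0.0011 j [ 0.12  0.42  1.4  -0.    1.32  0.68] F [-0.9 -0.2  0.1] T [-0.046  0.031 -0.005] g 1.001 0.0
1 [ 89. 206.]
2 [184. 206.]
3 [280. 206.]
```

View pics/w1.png

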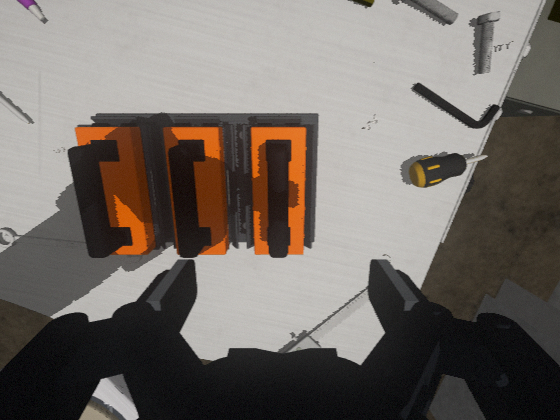

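The wrist view has case 3's bar at (279,199), against a prediction of (280,206), so it is centred laterally between the fingers. I'll descend and grip.

```bash
python3 -m pendant '0.003 -0.002 0.04 0; 0 0 0.04 0; 0 0 0.018 0; 0 0 0 0; 0 0 0 0'; python3 -m pendant '0 0 0 0; 0 0 0 0; 0 0 0 0; 0 0 0 0; 0 0 0 0; 0 0 0 0' 0 100;  python3 - <<'E'
from h import *
to(*CEN[3],86)
E
```

```text
time_s: 4.3
eef_pos: [537.3, 188.0, 87.0]
ee_rot: [0.0, 0.873, 0.487, 0.001]
force: [0.7, 0.6, -0.4]
grip_width: 0.999
grip_force: 0.0
time_s: 5.05
eef_pos: [537.4, 189.1, 88.3]
ee_rot: [0.0, 0.873, 0.488, 0.002]
force: [-4.6, 2.4, 18.7]
grip_width: 0.005
grip_force: 9.5
t 5.05 pos [537.4 189.1  88.3] toolshift mm [-2.5  0.4  2.3] hd 58.39 yaw -0.0001 j [0.13 0.52 1.51 0.   1.11 0.68] F [-4.6  2.4 18.7] T [0.305 0.906 0.028] g 0.005 9.5
```

Run:
```python
from h import *
c=cap('wrist');d=cap('top')
cv2.imwrite('pics/g1.png',np.hstack([cv2.resize(c['color'][:,:,::-1],(400,300)),cv2.resize(d['color'][150:350,160:380,::-1],(400,300))]))
```

```text
(no output)
```

View pics/g1.png

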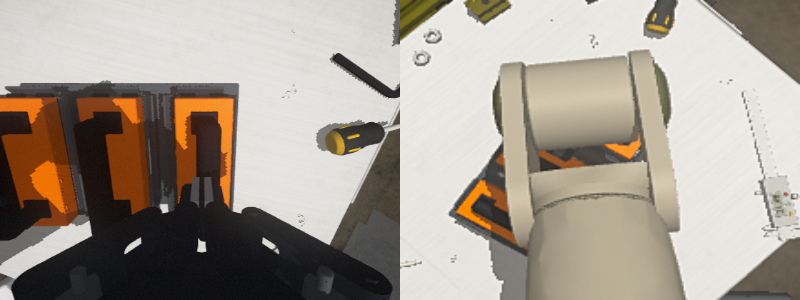

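Run:
```python
from h import *
c=cap('wrist')
im=c['color'][150:350,180:400,::-1].astype(float);im=(255*(im/255)**.5).astype(np.uint8)
cv2.imwrite('pics/g2.png',cv2.resize(im,(660,600),interpolation=cv2.INTER_CUBIC))
to(*CEN[3],86)
```

```text
t 5.2 pos [537.4 189.1  88.3] toolshift mm [-2.5  0.3  2.3] hd 58.39 yaw -0.0002 j [0.13 0.52 1.51 0.   1.11 0.68] F [-4.7  2.  18.1] T [0.357 0.863 0.055] g 0.001 9.5
```

View pics/g2.png

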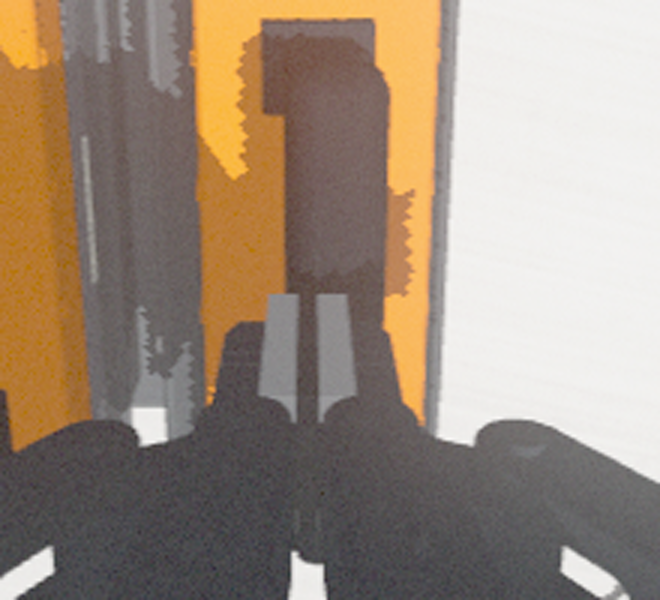

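Run:
```python
from h import *
c=cap('wrist');f=210/np.tan(np.radians(c['vertical_fov'])/2);P=np.array(c['pose'])
print(P.round(3),f)
s=ctrl.sense();M=rot(s);p=s['eef_pos']
def pr(n,x):
    q=P[:3,:3].T@(np.array(x)-P[:3,3]);u=f*q[:2]/q[2]+[c['cx'],c['cy']];print(n,u.round(0),((u-[180,150])*3).round(0))
pr('tcp',p);pr('tcp+11x',p+M.apply([11,0,0]))
ex=np.array([.524,.852,0]);ey=np.array([-.852,.524,0]);c0=np.array([*CEN[3],0])
for z in(114,72):
  for a in(-50,0,50):
    for b in(-9,9): pr((z,a,b),c0+ex*a+ey*b+[0,0,z])
for a in(-65,65):
  for b in(-26,26): pr(('lid',a,b),c0+ex*a+ey*b+[0,0,72])
```

```text
[[ 8.52000e-01 -5.02000e-01 -1.46000e-01  5.74350e+02]
 [-5.23000e-01 -8.17000e-01 -2.42000e-01  2.49678e+02]
 [ 2.00000e-03  2.82000e-01 -9.59000e-01  2.59614e+02]
 [ 0.00000e+00  0.00000e+00  0.00000e+00  1.00000e+00]] 292.91883265278983
tcp [282. 241.] [306. 272.]
tcp+11x [282. 224.] [306. 223.]
(114, -50, -9) [297. 339.] [352. 568.]
(114, -50, 9) [267. 339.] [262. 568.]
(114, 0, -9) [299. 263.] [357. 339.]
(114, 0, 9) [266. 263.] [258. 339.]
(114, 50, -9) [301. 172.] [362.  66.]
(114, 50, 9) [265. 172.] [254.  66.]
(72, -50, -9) [294. 299.] [343. 446.]
(72, -50, 9) [270. 299.] [270. 446.]
(72, 0, -9) [295. 235.] [346. 255.]
(72, 0, 9) [269. 235.] [267. 255.]
(72, 50, -9) [297. 162.] [350.  35.]
(72, 50, 9) [268. 162.] [265.  35.]
('lid', -65, -26) [317. 316.] [411. 499.]
('lid', -65, 26) [247. 316.] [202. 499.]
('lid', 65, -26) [324. 137.] [433. -38.]
('lid', 65, 26) [241. 137.] [182. -38.]
```

```bash
python3 -m pendant '0 0 -0.004 0; 0 0 0 0; 0 0 0 0; 0 0 0 0; 0 0 0 0; 0 0 0 0' 1 100
python3 - <<'E'
from h import *
print(ctrl.grasp_offset);to(*CEN[3],86)
c=cap('wrist')
im=c['color'][130:330,140:420,::-1].astype(float);im=(255*(im/255)**.5).astype(np.uint8)
cv2.imwrite('pics/g3.png',cv2.resize(im,None,fx=2.8,fy=2.8,interpolation=cv2.INTER_CUBIC))
E
```

```text
time_s: 6.0
eef_pos: [536.4, 188.3, 89.5]
ee_rot: [-0.0, 0.873, 0.488, -0.0]
force: [-0.5, 0.2, 0.1]
grip_width: 0.998
grip_force: 0.0
18.700000000000003
t 6.0 pos [536.4 188.3  89.5] toolshift mm [-1.3  0.8  3.5] hd 58.37 yaw -0.0005 j [ 0.13  0.52  1.51 -0.    1.11  0.68] F [-0.5  0.2  0.1] T [ 0.025 -0.023  0.011] g 0.998 0.0
```

View pics/g3.png

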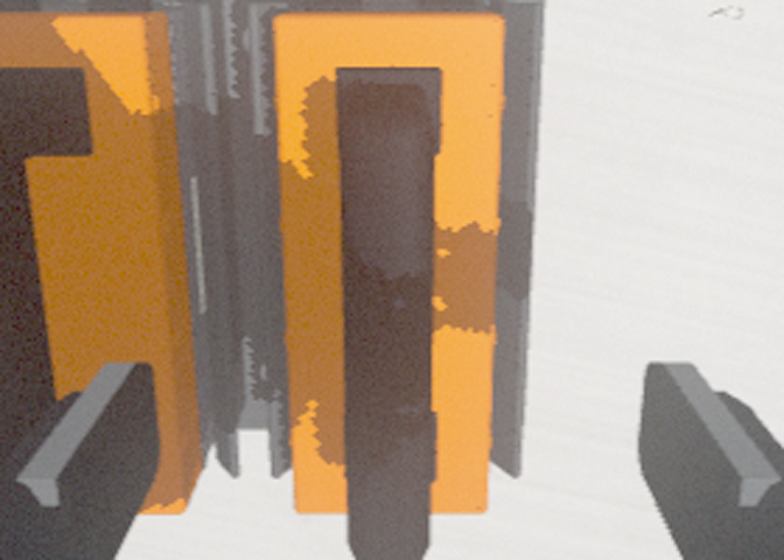

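The fingertips are about 141 mm from the camera, against an expected 168 mm. So they sit about 26 mm higher than the TCP figures imply, and they closed above the bar. I'll go about 25 mm lower and watch the force.

```bash
python3 -m pendant '-0.001 0.001 0.015 0; 0 0 0.010 0; 0 0 0 0' 1 40; python3 -m pendant '0 0 0 0; 0 0 0 0; 0 0 0 0; 0 0 0 0; 0 0 0 0' 0 40;  python3 - <<'E'
from h import *
to(*CEN[3],86)
E
```

```text
time_s: 6.42
eef_pos: [536.1, 186.8, 63.3]
ee_rot: [-0.0, 0.873, 0.488, -0.001]
force: [-1.0, -0.2, 0.7]
grip_width: 1.001
grip_force: 0.0
time_s: 7.05
eef_pos: [536.6, 186.8, 64.7]
ee_rot: [0.0, 0.873, 0.488, -0.0]
force: [-1.7, -1.1, 1.8]
grip_width: 0.203
grip_force: 40.2
t 7.05 pos [536.6 186.8  64.7] toolshift mm [ -0.1  -0.1 -21.3] hd 58.37 yaw -0.0005 j [ 0.13  0.55  1.53 -0.    1.06  0.68] F [-1.7 -1.1  1.8] T [-0.162  0.303  0.004] g 0.203 40.2
```

```bash
python3 -m pendant '0 0 0 0; 0 0 0 0; 0 0 -0.01 0; 0 0 -0.025 0; 0 0 -0.03 0; 0 0 -0.03 0; 0 0 -0.03 0; 0 0 -0.025 0; 0 0 0 0; 0 0 0 0' 0 100; python3 -m pendant '0 0 0 0; 0 0 0 0; 0 0 0 0; 0 0 0 0'
cat >> h.py <<'E'
def mom():
    A=[]
    for i in range(4):
        s=ctrl.sense();A.append(np.r_[rot(s).inv().apply(s['wrist_torque']),rot(s).inv().apply(s['force'])]);viewer.capture('top')
    print('tool-frame T,F',np.mean(A,0).round(3),'sd',np.std(A,0).round(3))
E
python3 - <<'E'
from h import *
to(*CEN[3],86);mom()
E
```

```text
time_s: 8.3
eef_pos: [536.2, 186.9, 213.2]
ee_rot: [-0.0, 0.873, 0.488, -0.001]
force: [0.1, -0.2, -4.3]
grip_width: 0.19
grip_force: 98.1
time_s: 8.8
eef_pos: [536.7, 186.9, 214.5]
ee_rot: [-0.0, 0.873, 0.488, -0.0]
force: [0.9, -0.9, -2.9]
grip_width: 0.187
grip_force: 98.1
t 8.8 pos [536.7 186.9 214.5] toolshift mm [ -0.3  -0.2 128.5] hd 58.37 yaw -0.0005 j [ 0.13  0.4   1.34 -0.    1.4   0.68] F [ 0.9 -0.9 -2.9] T [-0.007  0.067 -0.014] g 0.187 98.1
tool-frame T,F [ 1.800e-02 -6.400e-02 -2.000e-03 -3.780e-01  4.890e-01  3.501e+00] sd [0.04  0.04  0.017 0.036 0.559 0.574]
```

```bash
python3 -m pendant '-0.03 0 0 0; -0.06 0 0 0; -0.06 0 0 0; -0.06 0 0 0; 0.06 0 0 0; 0.06 0 0 0; 0.045 0 0 0; 0.03 0 0 0; 0.015 0 0 0; 0 0 0 0'; python3 -m pendant '0 0 0 0; 0 0 0 0; 0 0 0 0; 0 0 0 0'
python3 - <<'E'
from h import *
to(*CEN[3],86);mom()
E
```

```text
time_s: 10.25
eef_pos: [536.7, 187.0, 214.4]
ee_rot: [0.0, 0.873, 0.488, -0.0]
force: [0.6, -0.0, -4.1]
grip_width: 0.187
grip_force: 98.5
time_s: 10.75
eef_pos: [536.7, 186.7, 214.7]
ee_rot: [0.0, 0.873, 0.488, 0.0]
force: [-0.9, -0.8, -4.3]
grip_width: 0.183
grip_force: 98.5
t 10.75 pos [536.7 186.7 214.7] toolshift mm [-1.000e-01 -3.000e-01  1.287e+02] hd 58.36 yaw -0.0008 j [0.13 0.4  1.34 0.   1.4  0.68] F [-0.9 -0.8 -4.3] T [-0.042 -0.006 -0.001] g 0.183 98.5
tool-frame T,F [-0.008 -0.057 -0.028 -0.408 -0.067  4.063] sd [0.015 0.028 0.022 0.443 0.334 0.166]
```

```bash
python3 -m pendant '0 0 0.03 0; 0 0 0.04 0; 0 0 0.03 0; 0 0 0.02 0; 0 0 0.015 0; 0 0 0.010 0; 0 0 0.004 0; 0 0 0 0; 0 0 0 0'
python3 - <<'E'
from h import *
to(*CEN[3],64.7)
E
```

```text
time_s: 12.08
eef_pos: [537.1, 187.0, 66.2]
ee_rot: [0.0, 0.873, 0.488, 0.001]
force: [-0.7, -0.5, -4.8]
grip_width: 0.189
grip_force: 98.5
t 12.07 pos [537.1 187.   66.2] toolshift mm [-0.5 -0.5  1.5] hd 58.38 yaw -0.0004 j [0.13 0.55 1.53 0.   1.06 0.68] F [-0.7 -0.5 -4.8] T [-0.048  0.019 -0.001] g 0.189 98.5
```

```bash
python3 -m pendant '0 0 0.002 0; 0 0 0 0; 0 0 0 0'; python3 -m pendant '0 0 0 0; 0 0 0 0; 0 0 0 0; 0 0 0 0; 0 0 0 0; 0 0 -0.03 0; 0 0 -0.05 0; 0 0 -0.02 0; 0 0 0 0' 1 40
python3 - <<'E'
from h import *
to(*CEN[2],64.5)
E
```

```text
time_s: 12.45
eef_pos: [537.1, 187.0, 64.8]
ee_rot: [0.0, 0.873, 0.488, 0.001]
force: [-3.0, -0.8, 6.2]
grip_width: 0.184
grip_force: 99.8
time_s: 13.58
eef_pos: [537.4, 187.0, 164.8]
ee_rot: [0.001, 0.873, 0.488, 0.001]
force: [-0.2, -0.7, -0.2]
grip_width: 1.002
grip_force: 0.0
t 13.57 pos [537.4 187.  164.8] toolshift mm [ -1.  -82.7 100.1] hd 58.37 yaw -0.0004 j [0.13 0.44 1.42 0.   1.28 0.68] F [-0.2 -0.7 -0.2] T [ 0.07  -0.035  0.006] g 1.002 0.0
```

```bash
python3 -m pendant '-0.001 -0.04 0 0; 0 -0.042 0 0; 0 0 0 0; 0 0 0.04 0; 0 0 0.04 0; 0 0 0.015 0; 0 0 0.005 0; 0 0 0 0'; python3 -m pendant '0 0 0 0; 0 0 0 0; 0 0 0 0; 0 0 0 0; 0 0 0 0' 0 40;  python3 - <<'E'
from h import *
to(*CEN[2],64.5)
E
```

```text
time_s: 14.58
eef_pos: [467.0, 229.1, 64.3]
ee_rot: [0.0, 0.873, 0.488, 0.001]
force: [0.4, -0.4, -0.3]
grip_width: 0.999
grip_force: 0.0
time_s: 15.2
eef_pos: [466.1, 229.4, 63.8]
ee_rot: [-0.0, 0.873, 0.488, -0.0]
force: [-4.0, 0.7, 4.7]
grip_width: 0.203
grip_force: 41.0
t 15.2 pos [466.1 229.4  63.8] toolshift mm [ 0.5  0.4 -0.7] hd 58.38 yaw -0.0004 j [0.23 0.46 1.69 0.   1.   0.78] F [-4.   0.7  4.7] T [0.361 0.673 0.01 ] g 0.203 41.0
```

```bash
python3 -m pendant '0 0 0 0; 0 0 0 0; 0 0 -0.01 0; 0 0 -0.025 0; 0 0 -0.03 0; 0 0 -0.03 0; 0 0 -0.03 0; 0 0 -0.025 0; 0 0 0 0; 0 0 0 0' 0 100; python3 -m pendant '0 0 0 0; 0 0 0 0; 0 0 0 0; 0 0 0 0'
python3 - <<'E'
from h import *
to(*CEN[2],64.5);mom()
E
python3 -m pendant '-0.03 0 0 0; -0.06 0 0 0; -0.06 0 0 0; -0.06 0 0 0; 0.06 0 0 0; 0.06 0 0 0; 0.045 0 0 0; 0.03 0 0 0; 0.015 0 0 0; 0 0 0 0'; python3 -m pendant '0 0 0 0; 0 0 0 0; 0 0 0 0; 0 0 0 0'
python3 - <<'E'
from h import *
to(*CEN[2],64.5);mom()
E
```

```text
time_s: 16.45
eef_pos: [465.9, 228.9, 212.3]
ee_rot: [-0.0, 0.873, 0.488, -0.001]
force: [0.9, 0.6, -5.2]
grip_width: 0.188
grip_force: 98.2
time_s: 16.95
eef_pos: [466.4, 229.1, 213.5]
ee_rot: [-0.0, 0.873, 0.488, -0.0]
force: [0.1, -0.1, -4.5]
grip_width: 0.188
grip_force: 98.2
t 16.95 pos [466.4 229.1 213.5] toolshift mm [  0.6   0.  149. ] hd 58.37 yaw -0.0004 j [0.23 0.29 1.5  0.   1.35 0.78] F [ 0.1 -0.1 -4.5] T [-0.071  0.035 -0.029] g 0.188 98.2
tool-frame T,F [-0.    -0.073 -0.017  0.185 -0.     4.334] sd [0.009 0.004 0.034 0.593 0.28  0.241]
time_s: 18.4
eef_pos: [466.3, 229.1, 213.4]
ee_rot: [0.0, 0.873, 0.488, -0.0]
force: [-0.4, -1.1, -5.1]
grip_width: 0.192
grip_force: 98.8
time_s: 18.9
eef_pos: [466.4, 228.9, 213.7]
ee_rot: [0.0, 0.873, 0.488, 0.0]
force: [-0.4, -0.1, -4.6]
grip_width: 0.19
grip_force: 98.8
t 18.9 pos [466.4 228.9 213.7] toolshift mm [ 8.000e-01 -1.000e-01  1.492e+02] hd 58.36 yaw -0.0008 j [ 0.23  0.29  1.5  -0.    1.35  0.78] F [-0.4 -0.1 -4.6] T [-0.029  0.019  0.009] g 0.19 98.8
tool-frame T,F [-1.400e-02 -5.200e-02 -4.000e-03  3.020e-01  3.940e-01  4.169e+00] sd [0.015 0.011 0.025 0.638 0.505 0.351]
```

Quiet as well (-0.073 to -0.052 N m, within noise). I'll put it back and go to case 1.

```bash
python3 -m pendant '0 0 0.03 0; 0 0 0.04 0; 0 0 0.03 0; 0 0 0.02 0; 0 0 0.015 0; 0 0 0.010 0; 0 0 0.004 0; 0 0 0.002 0; 0 0 0 0; 0 0 0 0'
python3 - <<'E'
from h import *
to(*CEN[2],63.8)
E
```

```text
time_s: 20.35
eef_pos: [466.5, 229.0, 64.0]
ee_rot: [0.0, 0.873, 0.488, 0.0]
force: [-5.1, -2.4, 5.9]
grip_width: 0.187
grip_force: 100.3
t 20.35 pos [466.5 229.   64. ] toolshift mm [ 0.6 -0.1  0.2] hd 58.38 yaw -0.0004 j [ 0.23  0.46  1.69 -0.    1.    0.78] F [-5.1 -2.4  5.9] T [-0.425  0.879 -0.007] g 0.187 100.3
```

```bash
python3 -m pendant '0 0 0 0; 0 0 0 0; 0 0 0 0; 0 0 0 0; 0 0 0 0; 0 0 -0.03 0; 0 0 -0.05 0; 0 0 -0.02 0; 0 0 0 0' 1 40;  python3 -m pendant '0 -0.04 0 0; 0 -0.042 0 0; 0 0 0 0; 0 0 0.04 0; 0 0 0.04 0; 0 0 0.015 0; 0 0 0.005 0; 0 0 0 0'
python3 - <<'E'
from h import *
to(*CEN[1],64)
E
python3 -m pendant '0 0 0 0; 0 0 0 0; 0 0 0 0; 0 0 0 0; 0 0 0 0' 0 40
```

```text
time_s: 21.48
eef_pos: [467.0, 229.3, 163.7]
ee_rot: [0.0, 0.873, 0.488, 0.001]
force: [-0.1, 0.1, -0.2]
grip_width: 1.001
grip_force: 0.0
time_s: 22.48
eef_pos: [397.2, 272.2, 63.2]
ee_rot: [0.0, 0.873, 0.488, 0.001]
force: [-0.9, -0.8, -1.0]
grip_width: 0.997
grip_force: 0.0
t 22.48 pos [397.2 272.2  63.2] toolshift mm [ 0.2 -0.4 -0.8] hd 58.36 yaw -0.0006 j [ 0.36  0.39  1.8  -0.    0.95  0.91] F [-0.9 -0.8 -1. ] T [ 0.013 -0.023 -0.011] g 0.997 0.0
time_s: 23.1
eef_pos: [396.3, 272.4, 62.8]
ee_rot: [-0.0, 0.873, 0.488, -0.0]
force: [-2.9, 1.5, 4.3]
grip_width: 0.202
grip_force: 41.5
```

```bash
python3 -m pendant '0 0 0 0; 0 0 0 0; 0 0 -0.01 0; 0 0 -0.025 0; 0 0 -0.03 0; 0 0 -0.03 0; 0 0 -0.03 0; 0 0 -0.025 0; 0 0 0 0; 0 0 0 0' 0 100; python3 -m pendant '0 0.01 0 0; 0 0.025 0 0; 0 0.035 0 0; 0 0.025 0 0; 0 0.005 0 0; 0 0 0 0; 0 0 0 0; 0 0 0 0; 0 0 0 0'
python3 - <<'E'
from h import *
to(*CEN[1],64.5);mom()
E
python3 -m pendant '-0.03 0 0 0; -0.06 0 0 0; -0.06 0 0 0; -0.06 0 0 0; 0.06 0 0 0; 0.06 0 0 0; 0.045 0 0 0; 0.03 0 0 0; 0.015 0 0 0; 0 0 0 0'; python3 -m pendant '0 0 0 0; 0 0 0 0; 0 0 0 0; 0 0 0 0'
python3 - <<'E'
from h import *
to(*CEN[1],64.5);mom()
E
```

```text
time_s: 24.35
eef_pos: [396.0, 271.8, 211.3]
ee_rot: [-0.0, 0.873, 0.488, -0.001]
force: [-0.3, 0.6, -5.0]
grip_width: 0.185
grip_force: 99.2
time_s: 25.48
eef_pos: [481.5, 219.9, 212.7]
ee_rot: [0.0, 0.873, 0.488, 0.0]
force: [-0.4, -0.4, -4.0]
grip_width: 0.192
grip_force: 99.1
t 25.48 pos [481.5 219.9 212.7] toolshift mm [  0.6 -99.6 148.2] hd 58.4 yaw 0.0 j [0.21 0.32 1.47 0.   1.36 0.76] F [-0.4 -0.4 -4. ] T [-0.063  0.08  -0.012] g 0.192 99.1
tool-frame T,F [ 0.008 -0.077  0.015 -0.006  0.03   4.341] sd [0.031 0.012 0.013 0.416 0.112 0.287]
time_s: 26.92
eef_pos: [481.7, 219.7, 212.4]
ee_rot: [0.0, 0.873, 0.488, -0.0]
force: [0.0, -0.3, -4.5]
grip_width: 0.184
grip_force: 100.9
time_s: 27.42
eef_pos: [481.7, 219.4, 212.7]
ee_rot: [0.0, 0.873, 0.488, 0.0]
force: [-0.5, 0.4, -5.0]
grip_width: 0.192
grip_force: 100.9
t 27.43 pos [481.7 219.4 212.7] toolshift mm [   0.8 -100.   148.2] hd 58.36 yaw -0.0008 j [ 0.21  0.32  1.47 -0.    1.36  0.76] F [-0.5  0.4 -5. ] T [0.091 0.024 0.025] g 0.192 100.9
tool-frame T,F [ 0.028  0.056 -0.024  0.184 -0.115  4.32 ] sd [0.025 0.03  0.014 0.415 0.356 0.568]
```

Case 1's moment changed by +0.13 N m, so it is the one that rattles. I'll carry it gently to above tray_end.

```bash
python3 -m pendant '-0.005 0.010 -0.01 0; -0.012 0.022 -0.01 0; -0.018 0.033 -0.01 0; -0.021 0.038 -0.01 0; -0.021 0.038 0 0; -0.021 0.037 0 0; -0.018 0.033 0 0; -0.014 0.022 0 0; -0.010 0.013 0 0; 0 0.002 0 0'; python3 -m pendant '0 0 0 0; 0 0 0 0; 0 0 0 0; 0 0 0 0; 0 0 0 0; 0 0 0 0'
python3 - <<'E'
from h import *
to(620,-30,252);mom()
c=cap('scene');d=cap('top')
cv2.imwrite('pics/end.png',np.hstack([cv2.resize(c['color'][:,:,::-1],(400,300)),cv2.resize(d['color'][:,:,::-1],(400,300))]))
hsv=cv2.cvtColor(d['color'],cv2.COLOR_RGB2HSV)
m=cv2.inRange(hsv,(8,170,150),(20,255,255))
cs,_=cv2.findContours(m,cv2.RETR_EXTERNAL,cv2.CHAIN_APPROX_NONE)
for k in cs:
    if cv2.contourArea(k)<300: continue
    w=np.array([plane(d,p[0][0],p[0][1],72)[:2] for p in cv2.convexHull(k)],np.float32)
    r=cv2.minAreaRect(w);print(np.round(r[0],1),np.round(r[1],1),r[2])
E
```

```text
time_s: 28.88
eef_pos: [619.6, -30.5, 252.7]
ee_rot: [-0.0, 0.873, 0.487, -0.0]
force: [0.0, 1.2, -3.7]
grip_width: 0.191
grip_force: 100.9
time_s: 29.62
eef_pos: [619.5, -29.6, 252.6]
ee_rot: [-0.0, 0.873, 0.488, -0.0]
force: [0.5, 0.6, -4.1]
grip_width: 0.187
grip_force: 100.9
t 29.62 pos [619.5 -29.6 252.6] toolshift mm [-0.1  0.7  0.6] hd 58.37 yaw -0.0005 j [-0.24  0.51  1.09  0.    1.54  0.32] F [ 0.5  0.6 -4.1] T [0.023 0.004 0.026] g 0.187 100.9
tool-frame T,F [-0.022  0.057 -0.006  0.083 -0.134  3.993] sd [0.026 0.041 0.012 0.419 0.481 0.105]
[467.4 228.9] [129.1  52.4] 58.32592010498047
[536.4 186.8] [129.  52.] 58.334190368652344
```

View pics/end.png

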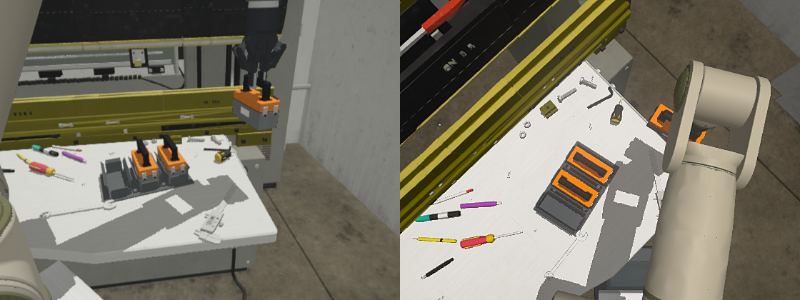

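The picture shows the case held level over the tray end at (255,105). The two quiet cases are seated in the rack at (145,160) and (173,160), within about 1 mm of where they started, and the tools have not moved. Handing in.

```bash
python3 -c "
from rig import ctrl
print(ctrl.finish_job())"
```

```text
the job is handed in; nothing more can be done
None
```

Case_1 is the one that rattles: its moment shifted by 0.13 N m after the shake. I handed the job in at about 30 s, holding it level and still over the tray end, with case_2 and case_3 back in their pockets and the tools untouched; no verdict was shown.

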